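# Put the groceries away on the pantry shelf board

### The job

Put the four groceries from the flat dark steel plate away on the oak shelf board, all upright: the flat tin midway between the jar and the biscuit tin already standing there and in line with them, and the small jar centred on top of the flat tin. Stand the tall tin squarely in front of the big jar with a 25 mm gap between them, and the carton directly to the left of the tall tin, in line with it along the shelf with another 25 mm gap, its broad face squarely to the front. Front is the robot's side of the board (the rail is at the back), left is the robot's left; leave the big jar and the biscuit tin where they stand.

Things in the scene. Friction and masses are not known exactly. Their poses are not given: they have to be found in the camera images.
- shelf: Oak board fixed on the worktop, 250 (x) x 400 (y) mm, 18 mm thick; along its back (+x) edge a rail 8 mm thick stands 30 mm above the board's top. Origin: centre of its underside. x points to the back, away from the robot, y to the left along the board; turned up to 0.18 rad. It lies to the robot's left or right, the steel plate on the other side.
- jar: Big squat amber glass jar, brass lid, 72 mm diameter, 62 mm high, 0.5 kg, loose, on the board. Origin: centre of its underside; axes start parallel to the board's. Jar and biscuit tin stand 190 mm apart between centres, side by side along the board, either one on the left. Leave where it stands.
- biscuit_tin: Low rectangular grey-painted lidded tin, 62 (x) x 74 (y) mm, 49 mm high, 0.4 kg, loose, standing on the board square to it. Origin: centre of its underside. Leave where it stands.
- flat_tin: Flat food tin, steel with plain paper label, 62 mm diameter, 38 mm high, about 0.16 kg. Origin: centre of its underside; z up. Like the other three groceries it starts upright on the dark steel plate (270 x 270 mm, 6 mm thick, fixed), in any of four places in a square about 124 mm apart.
- small_jar: Small amber glass jar with a brass lid, 44 mm diameter, 56 mm high, about 0.11 kg. Origin: centre of its underside; z up. Starts upright on the steel plate.
- tall_tin: Tall food tin, steel with a plain paper label, 60 mm diameter, 100 mm high, about 0.28 kg. Origin: centre of its underside; z up. Starts upright on the steel plate.
- carton: Upright cardboard carton, 40 (x) x 60 (y) mm, 75 mm high, rigid, about 0.09 kg. Origin: centre of its underside; x is across its thin 40 mm, so its broad 60 mm faces look along x and -x (either may face the front). Starts upright on the steel plate.

How it is judged:
At the end, for the whole second after the job is handed in: Flat tin midway and in line within 14 mm; small jar on it within 12 mm; tall tin in front of the jar, gap and sideways within 15 mm; carton left of it, gap within 15 mm, in line within 20 mm, square within 0.2 rad; all on the board, upright within 0.1 rad, at rest (horizontal distance between flat_tin and jar below 0.109 m and horizontal distance between flat_tin and biscuit_tin below 0.109 m and x of flat_tin in the frame of jar between -0.015 and 0.015 m and horizontal distance between small_jar and flat_tin below 0.012 m and z of small_jar in the frame of flat_tin between 0.032 and 0.044 m and x of tall_tin in the frame of jar between -0.106 and -0.076 m and y of tall_tin in the frame of jar between -0.015 and 0.015 m and horizontal distance between carton and tall_tin between 0.07 and 0.101 m and y of carton in the frame of jar above 0.04 m and x of tall_tin in the frame of carton between -0.02 and 0.02 m and angle between the x axis of carton and the x axis of shelf, either way round below 0.2 rad and z of flat_tin in the frame of shelf between 0.012 and 0.024 m and z of tall_tin in the frame of shelf between 0.012 and 0.024 m and z of carton in the frame of shelf between 0.012 and 0.024 m and z of jar in the frame of shelf between 0.012 and 0.024 m and z of biscuit_tin in the frame of shelf between 0.012 and 0.024 m and angle between each of flat_tin, tall_tin, carton, small_jar's own z axis and vertical below 0.1 rad and linear speed of each of flat_tin, tall_tin, carton, small_jar below 0.02 m/s); the robot touches nothing.
It fails at once if jar moved more than 15 mm (distance of jar from where it was at the start of the episode above 0.015 m).
It fails at once if biscuit tin moved more than 15 mm (distance of biscuit_tin from where it was at the start of the episode above 0.015 m).
It also fails if it takes over 120 s, if anything falls off the work surface, if the arm or the gripper's body presses on something with over 40 N, if the wrist force passes 120 N, or if a joint passes its speed limit or range.

### The arm

A 6-joint arm with a two-finger parallel gripper is mounted at the origin on the work surface. World frame = base frame: x ahead of the robot, y to its left, z up, the work surface at z = 0. Lengths are in m, angles in rad, forces in N, time in s.
With the tool pointing down it reaches from about 0.4 to 0.825 m from the base axis. Payload 7 kg.
Tool frame: the origin (TCP) lies midway between the tips of the shut fingers; the grasp point (between the pads) lies arm.hold_point_z behind it (arm.hold_point_z is the distance from the TCP to the grasp point, in m); z points along the fingers, y is the line along which they close (so a half turn about z gives the same grasp; the last joint's range is limited). The gripper opens to 88 mm and grips with 3 to 60 N. Pads are 19 mm wide; open, the fingers measure 130 mm over their backs; the gripper's body (78 mm by 193 mm) begins 47 mm behind the grasp point.
Start: joints at [1.402, 0.359, 0.012, 0, -1.224, -0.288], TCP at [0.298, 0.606, 0.227] pointing down, gripper open.
Joint ranges: [-3.07, 3.07], [-1.43, 2.12], [-1.02, 1.25], [-3.03, 1.67], [-3.05, -0], [-3.03, 3.03]. Speed limits (rad/s): [2.39, 2.39, 3.01, 3.14, 3.14, 3.14].

### API

Orientations are given as [roll, pitch, yaw] about the fixed x, y, z axes, in that order (R = Rz(yaw) Ry(pitch) Rx(roll)).
In Python, from station import arm gives the robot as it stands.
- The arm moves only by the shell command python3 -m crank 'ROWS' [OPENING] [FORCE]. ROWS is JSON, a list that holds one entry, the list of rows, each a list of 4 numbers: the shift along the tool's x, y, z in units of 25 mm (1.0 is 25 mm), then the turn about the tool's z in units of 5 degrees (1.0 is 5 degrees). A call has 1 to 12 rows; each row is the pose to reach, as a shift and turn from the pose commanded when the call began, along the tool's axes at that moment; what a row does not reach only later rows make up. A row lasts 1/8 s, in which the tool goes at most 62.5 mm and 10.7 degrees, less where a joint would pass 70% of its speed; a pose out of reach is approached as far as the arm can. A call with a gripper value outside its range is refused whole. OPENING is the closure, from 0 (fully open) to 1 (shut), set as the call begins (- or left out, the last holds). The fingers move at their own pace and stop on an object; FORCE is the grip in N (left out, the last holds). Time passes only in rows, so rows that repeat a pose let the fingers close. It gives the time, the measured TCP pose, the force, the opening and the grip force at its end, in the units of the state.
- arm.get_state(): the state, without advancing time (a new reading comes with each control period).
- arm.grab_frame(name): name is "side" or "top"; returns (picture, depth): 384x512x3 uint8, red, green, blue; 384x512 float32, m along the optical axis (not along the pixel's ray), 0 where there is no reading.
- arm.get_calibration(name): a dict with "mtx" (3x3 intrinsics, pixels), "k1" (the pictures are not rectified: a ray, as slopes to the right and down, at radius r is drawn at 1 + k1 r^2 times it, then the intrinsics apply), "R" (3x3) and "t" (3): a world point X has camera coordinates R X + t. Camera axes: x right, y down, z forward; pixel columns grow to the right and rows downward; lengths in m; the calibration is good to about 2 mm. A picture is of the moment at which its call begins. get_calibration takes no time and is no camera call.
- arm.job_done(): hands the job in; it is judged then, once.
Trained networks look in the newest picture that a camera, given by its name, has taken for a name from the list of things; names that differ only in an ending like _2 or _b are one class to them, and where a whole thing is asked for, a point or a joint stands for the part that bears it (a point fixed in the world has none). Each returns a list of dicts, best first, with "score" (0 to 1); they miss things now and then, are a little off and sometimes report something else, mostly with a low value. They report only what shows in the picture. A call takes as long as a camera call.
- arm.recognise(thing, camera): "extent" ([left, top, width, height] in pixels, round what is visible of it).
- arm.trace(thing, camera): "mask" (384x512 bool, what is visible of it) and "extent" ([left, top, width, height] in pixels, round what is visible of it).
The state is a dict: "t": time; "q": joint angles; "qd": joint speeds; "joint_efforts": joint torques, N m; "eef_pos": TCP position; "ee_rot": TCP orientation; "force": force on the tool from outside, world axes, zero at the start; "moment": the same for the moment, N m; "width": finger opening in m; "gripper_force": force on a finger pad.
Only numpy, scipy, OpenCV 4.12 (cv2) and the standard library are available. Lean on these libraries where they do the work, as an engineer would, in place of code of your own. Each camera call takes 0.05 s, during which the arm holds its last target. There are 200 camera calls.

## Working session

There is one attempt and no reset: what is moved stays moved. The work goes in short steps, Python scripts to look and compute and a shell command to move; the robot and the scene stay as the last step left them, time stands still between calls to the robot, and variables do not carry over. Pictures are saved under pics/ and viewed, at most 14 in all, crops included, and the job is handed in when it is done.

```bash
mkdir -p pics; ls
python3 - <<'E'
from station import arm
import cv2,numpy as np
s=arm.get_state();print({k:np.round(v,3).tolist() for k,v in s.items()},arm.hold_point_z)
ims=[]
for n in("top","side"):
    p,d=arm.grab_frame(n);ims.append(p);c=arm.get_calibration(n);print(n,c["mtx"],c["k1"],-c["R"].T@c["t"])
cv2.imwrite("pics/a.png",cv2.resize(np.vstack(ims),(800,1200))[:,:,::-1][:600]);cv2.imwrite("pics/b.png",cv2.resize(np.vstack(ims),(800,1200))[:,:,::-1][600:])
E
```

```text
pics
{'t': 0.0, 'q': [1.402, 0.359, 0.011, -0.0, -1.224, -0.288], 'qd': [0.0, -0.0, -0.001, 0.0, 0.0, 0.001], 'joint_efforts': [-0.001, -58.272, 29.305, 6.998, 0.007, -0.0], 'eef_pos': [0.298, 0.605, 0.226], 'ee_rot': [3.14, -0.0, -0.457], 'force': [-0.925, -0.163, -0.157], 'moment': [0.005, -0.015, 0.026], 'gripper_force': 0.0, 'width': 0.087} 0.0188
top [[432.4464691    0.         253.52695932]
 [  0.         432.4464691  195.98153525]
 [  0.           0.           1.        ]] -0.15641550084132133 [ 0.45140415 -0.00866689  1.0959851 ]
side [[383.33641998   0.         246.90465428]
 [  0.         383.33641998 191.25282977]
 [  0.           0.           1.        ]] -0.006644523052111144 [ 0.14593102 -0.58665976  0.82414097]
```

View pics/a.png

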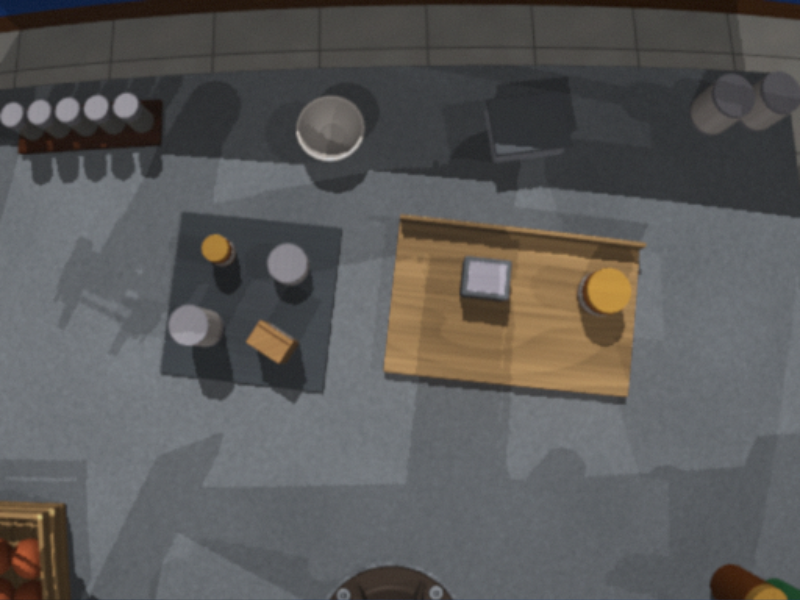

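View pics/b.png

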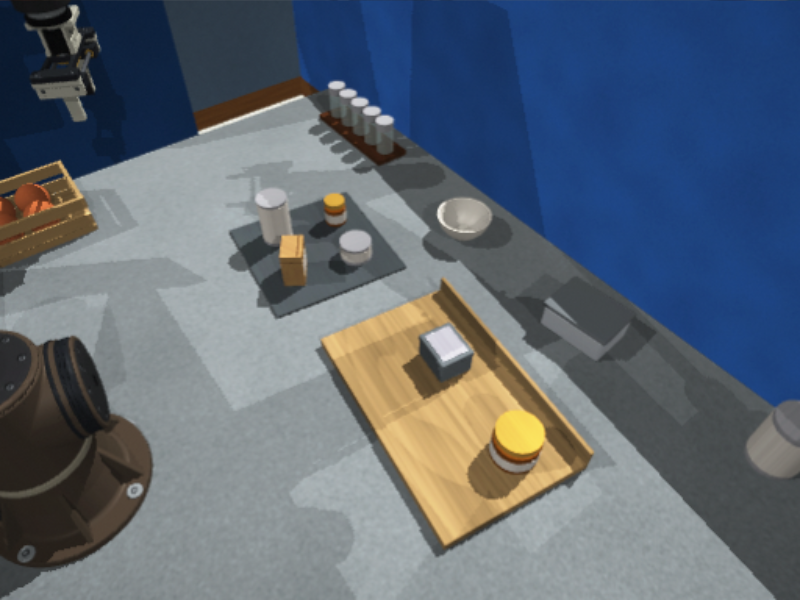

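The top view shows the plate on the left. In 512x384 pixels: small jar (138,160), flat tin (184,169), tall tin (125,208), carton (173,218). The board on the right holds the biscuit tin at (311,178) and the jar at (388,186).

```bash
cat > h.py <<'E'
from station import arm
import cv2,numpy as np
def world(cam,d,mask):
    c=arm.get_calibration(cam); v,u=np.nonzero(mask&(d>0)); z=d[v,u]
    M=c["mtx"]; x=(u-M[0,2])/M[0,0]; y=(v-M[1,2])/M[1,1]
    rd=np.hypot(x,y); r=rd.copy()
    for _ in range(20): r=rd/(1+c["k1"]*r*r)
    s=r/np.maximum(rd,1e-9); P=np.c_[x*s*z,y*s*z,z]
    return (P-c["t"])@c["R"]   # R^T (P - t)
def look(things,cam="top"):
    p,d=arm.grab_frame(cam); out={}
    for n,zt in things.items():
        r=arm.trace(n,cam)
        if not r: print(n,"none"); continue
        W=world(cam,d,r[0]["mask"])
        T=W[abs(W[:,2]-zt)<.008]
        if len(T)<8: print(n,"few",r[0]["score"],np.percentile(W[:,2],[5,50,95])); continue
        xy=(T[:,:2]*1000).astype(np.float32)
        (a,b),(w,h),ang=cv2.minAreaRect(xy)
        print(n,"sc%.2f"%r[0]["score"],"ext",r[0]["extent"],"n",len(T),"ztop %.3f"%np.median(T[:,2]),"mean",xy.mean(0).round(1),"rect",np.round([a,b,w,h,ang],1))
        out[n]=T
    return p,d,out
E
python3 - <<'E'
from h import *
look(dict(shelf=.018,jar=.08,biscuit_tin=.067,flat_tin=.044,small_jar=.062,tall_tin=.106,carton=.081))
E
```

```text
shelf sc0.62 ext [245.7, 139.5, 169.6, 114.3] n 13283 ztop 0.019 mean [ 518.6 -202.9] rect [ 523.8 -212.7  400.7  244.6   82.2]
jar sc0.66 ext [370.7, 173.7, 31.9, 29.0] n 636 ztop 0.081 mean [ 545.2 -347.8] rect [ 545.3 -348.7   69.2   65.6   88.9]
biscuit_tin sc0.61 ext [293.4, 164.8, 34.9, 28.9] n 749 ztop 0.068 mean [ 570.1 -161.1] rect [ 570.6 -162.    74.8   60.3   81.6]
flat_tin sc0.76 ext [173.3, 154.9, 25.7, 30.4] n 484 ztop 0.045 mean [603.1 148.1] rect [603.5 148.1  61.3  57.9   2.8]
small_jar sc0.90 ext [127.6, 150.7, 22.6, 19.3] n 239 ztop 0.063 mean [628.4 258.4] rect [629.1 258.6  41.2  39.8  26.5]
tall_tin few 0.67 [0.03605783 0.08043769 0.08383956]
carton sc0.85 ext [157.8, 207.9, 32.6, 24.3] n 422 ztop 0.082 mean [481.4 170.8] rect [481.7 171.1  58.7  40.4  55.9]
```

Run:
```python
from h import *
p,d=arm.grab_frame("top")
m=np.zeros(d.shape,bool); m[185:235,95:155]=1
W=world("top",d,m); T=W[(abs(W[:,2]-.106)<.008)]
print(len(T),np.median(T[:,2]),T[:,:2].mean(0)); r=cv2.minEnclosingCircle((T[:,:2]*1000).astype(np.float32));print(r,T.min(0),T.max(0))
```

```text
539 0.10706503580592157 [0.50728418 0.28720817]
((508.140625, 287.9533996582031), 30.946361541748047) [0.47826554 0.25726019 0.09827807] [0.5366801  0.31765963 0.11192087]
```

```bash
cat > go.py <<'E'
import sys,numpy as np
from station import arm
x,y,z,yaw=map(float,sys.argv[1:])   # mm, mm, mm (TCP), rad
s=arm.get_state(); r=s["ee_rot"]; d=np.array([x,y,z])-1000*np.array(s["eef_pos"]); c,n=np.cos(r[2]),np.sin(r[2])
dy=(yaw-r[2]+np.pi)%(2*np.pi)-np.pi
print("units",np.round([(c*d[0]+n*d[1])/25,(n*d[0]-c*d[1])/25,-d[2]/25,-np.degrees(dy)/5],2),"rot",np.round(r,3),"w",round(float(s["width"]),4))
E
python3 go.py 507.5 287.5 176 -.135
python3 -m crank '[[[13.14,7.7,2,-3.7],[13.14,7.7,2,-3.7],[13.14,7.7,2,-3.7],[13.14,7.7,2,-3.7],[13.14,7.7,2,-3.7],[13.14,7.7,2,-3.7],[13.14,7.7,2,-3.7],[13.14,7.7,2,-3.7],[13.14,7.7,2,-3.7],[13.14,7.7,2,-3.7],[13.14,7.7,2,-3.7]]]' 0
python3 go.py 507.5 287.5 49 -.135
```

```text
units [13.15  7.72  2.02 -3.69] rot [ 3.142  0.    -0.457] w 0.0877
t: 1.92
eef_pos: [0.5072, 0.289, 0.1767]
ee_rot: [-3.141, -0.0, -0.132]
force: [-0.2, 0.1, -0.4]
width: 0.0875
gripper_force: 0.0
units [0.02 0.06 5.11 0.03] rot [-3.141 -0.    -0.132] w 0.0875
```

Down and grasp the tall tin.

```bash
python3 -m crank '[[[0,0.05,1.5,0],[0,0.05,3,0],[0,0.05,4.2,0],[0,0.05,5.1,0],[0,0.05,5.1,0],[0,0.05,5.1,0]]]' 0
python3 -m crank '[[[0,0,0,0],[0,0,0,0],[0,0,0,0],[0,0,0,0],[0,0,0,0],[0,0,0,0],[0,0,0,0],[0,0,0,0]]]' 1 20
python3 -m crank '[[[0,0,-1,0],[0,0,-2,0],[0,0,-3,0],[0,0,-4.2,0],[0,0,-4.2,0],[0,0,-4.2,0]]]'
python3 go.py 455 -336.3 154 -.135
```

```text
t: 2.68
eef_pos: [0.5079, 0.2876, 0.05]
ee_rot: [-3.141, -0.001, -0.133]
force: [0.9, 0.4, 0.6]
width: 0.0875
gripper_force: 0.0
t: 3.68
eef_pos: [0.5077, 0.2872, 0.0495]
ee_rot: [-3.141, -0.001, -0.134]
force: [-0.5, 0.5, 4.7]
width: 0.0597
gripper_force: 20.0
t: 4.42
eef_pos: [0.5067, 0.2863, 0.1528]
ee_rot: [3.14, 0.002, -0.134]
force: [-0.4, 0.5, -2.9]
width: 0.0593
gripper_force: 20.0
units [ 1.290e+00  2.495e+01 -5.000e-02  1.000e-02] rot [ 3.14e+00  2.00e-03 -1.34e-01] w 0.0593
```

```bash
python3 -m crank '[[[1.3,2,0,0],[1.3,4.2,0,0],[1.3,6.5,0,0],[1.3,8.8,0,0],[1.3,11.1,0,0],[1.3,13.4,0,0],[1.3,15.7,0,0],[1.3,18,0,0],[1.3,20.2,0,0],[1.3,22.4,0,0],[1.3,24,0,0],[1.3,24.95,0,0]]]'
python3 -m crank '[[[0,0,0,0],[0,0,0,0],[0,0,0,0]]]'
python3 go.py 455 -336.3 63 -.135
python3 - <<'E'
from h import *
look(dict(jar=.08,biscuit_tin=.067))
E
```

```text
t: 5.92
eef_pos: [0.4547, -0.3372, 0.152]
ee_rot: [-3.141, 0.003, -0.136]
force: [-0.5, 0.2, -3.1]
width: 0.0597
gripper_force: 20.0
t: 6.3
eef_pos: [0.4564, -0.3348, 0.1536]
ee_rot: [-3.141, 0.001, -0.133]
force: [0.0, 0.3, -3.1]
width: 0.0597
gripper_force: 20.0
units [-0.05  0.07  3.63  0.02] rot [-3.141e+00  1.000e-03 -1.330e-01] w 0.0597
jar none
biscuit_tin sc0.54 ext [293.6, 161.2, 11.1, 30.2] n 111 ztop 0.067 mean [ 577.8 -130.7] rect [ 575.3 -131.5   12.8   59.1   82.7]
```

```bash
python3 -m crank '[[[-0.05,0.06,1,0],[-0.05,0.06,2,0],[-0.05,0.06,2.8,0],[-0.05,0.06,3.3,0],[-0.05,0.06,3.5,0],[-0.05,0.06,3.62,0],[-0.05,0.06,3.68,0],[-0.05,0.06,3.68,0]]]'
python3 -m crank '[[[0,0,0,0],[0,0,0,0],[0,0,0,0],[0,0,0,0],[0,0,0,0]]]' 0
python3 -m crank '[[[0,0,-1,0],[0,0,-2,0],[0,0,-3,0],[0,0,-4.4,0],[0,0,-5.2,0],[0,0,-5.2,0],[0,0,-5.2,0]]]'
python3 go.py 603.3 148 170 -.135
```

```text
t: 7.45
eef_pos: [0.4552, -0.3371, 0.0624]
ee_rot: [3.141, -0.001, -0.134]
force: [-0.0, -0.3, -2.5]
width: 0.0597
gripper_force: 20.0
t: 8.07
eef_pos: [0.455, -0.337, 0.0621]
ee_rot: [3.142, -0.0, -0.134]
force: [0.8, -0.2, -0.2]
width: 0.0875
gripper_force: 0.0
t: 8.95
eef_pos: [0.4545, -0.3367, 0.1913]
ee_rot: [-3.141, 0.001, -0.134]
force: [-0.4, 0.2, -0.4]
width: 0.088
gripper_force: 0.0
units [ 3.310e+00 -2.001e+01  8.500e-01  1.000e-02] rot [-3.141e+00  1.000e-03 -1.340e-01] w 0.088
```

```bash
python3 -m crank '[[[0.5,-2,0,0],[1,-4,0,0],[1.4,-6.3,0,0],[1.8,-8.6,0.2,0],[2.2,-10.9,0.4,0],[2.6,-13.2,0.6,0],[3,-15.5,0.8,0],[3.3,-17.6,0.8,0],[3.3,-19.2,0.8,0],[3.3,-20,0.8,0],[3.3,-20,0.8,0],[3.3,-20,0.8,0]]]'
python3 -m crank '[[[0,0,0,0],[0,0,0,0]]]'
python3 - <<'E'
from h import *
look({})
p,d=arm.grab_frame("top")
m=np.zeros(d.shape,bool); m[150:290,350:430]=1
W=world("top",d,m)
for n,z in(("tall",.118),("jar",.08)):
    T=W[abs(W[:,2]-z)<.008]; print(n,len(T),T[:,:2].mean(0),cv2.minEnclosingCircle((T[:,:2]*1000).astype(np.float32)))
E
python3 go.py 603.3 148 12.5 -.135
```

```text
t: 10.45
eef_pos: [0.6031, 0.1466, 0.1716]
ee_rot: [3.141, 0.001, -0.134]
force: [-1.2, -0.2, -0.1]
width: 0.0875
gripper_force: 0.0
t: 10.7
eef_pos: [0.6035, 0.1467, 0.1723]
ee_rot: [-3.141, -0.0, -0.135]
force: [-0.0, 0.2, -1.1]
width: 0.0875
gripper_force: 0.0
tall 540 [ 0.45392673 -0.33542606] ((453.854736328125, -336.0563049316406), 30.615358352661133)
jar 697 [ 0.53884252 -0.34559285] ((501.25927734375, -346.73687744140625), 78.33297729492188)
units [-0.01 -0.04  6.39  0.  ] rot [-3.141 -0.    -0.135] w 0.0877
```

```bash
python3 -m crank '[[[0,-0.04,1.5,0],[0,-0.04,3,0],[0,-0.04,4.5,0],[0,-0.04,5.6,0],[0,-0.04,6.2,0],[0,-0.04,6.37,0],[0,-0.04,6.37,0],[0,-0.04,6.37,0]]]' 0
python3 -m crank '[[[0,0,0,0],[0,0,0,0],[0,0,0,0],[0,0,0,0],[0,0,0,0],[0,0,0,0],[0,0,0,0],[0,0,0,0]]]' 1 20
python3 -m crank '[[[0,0,-1,0],[0,0,-2,0],[0,0,-3.2,0],[0,0,-4.8,0],[0,0,-6,0],[0,0,-6,0],[0,0,-6,0]]]'
python3 go.py 557.8 -255 162 1.436;python3 go.py 557.8 -255 162 -1.706
```

```text
t: 11.8
eef_pos: [0.6043, 0.1489, 0.014]
ee_rot: [-3.141, -0.002, -0.134]
force: [0.3, -0.3, -0.3]
width: 0.088
gripper_force: 0.0
t: 12.8
eef_pos: [0.6036, 0.1485, 0.013]
ee_rot: [-3.142, -0.0, -0.134]
force: [-2.3, -1.3, 4.8]
width: 0.0615
gripper_force: 20.0
t: 13.68
eef_pos: [0.6028, 0.1483, 0.1615]
ee_rot: [3.141, 0.002, -0.134]
force: [0.8, 0.2, -3.3]
width: 0.0616
gripper_force: 20.0
units [  0.38  16.23  -0.02 -18.  ] rot [ 3.141e+00  2.000e-03 -1.340e-01] w 0.0616
units [ 0.38 16.23 -0.02 18.01] rot [ 3.141e+00  2.000e-03 -1.340e-01] w 0.0616
```

```bash
python3 -m crank '[[[0.1,1.5,0,1.5],[0.2,3,0,3],[0.3,4.5,0,4.5],[0.38,6,0,6],[0.38,7.5,0,7.5],[0.38,9,0,9],[0.38,10.5,0,11],[0.38,12,0,13],[0.38,13.5,0,15],[0.38,15,0,16.5],[0.38,16.2,0,18],[0.38,16.23,0,18]]]'
python3 -m crank '[[[0,0,0,0],[0,0,0,0],[0,0,0,0]]]'
python3 go.py 557.8 -255 25 -1.706
```

```text
t: 15.18
eef_pos: [0.5573, -0.2564, 0.1606]
ee_rot: [3.138, 0.0, -1.709]
force: [-0.7, 0.4, -2.4]
width: 0.0615
gripper_force: 20.0
t: 15.55
eef_pos: [0.559, -0.2541, 0.1627]
ee_rot: [3.141, 0.0, -1.703]
force: [0.4, -0.8, -1.9]
width: 0.0616
gripper_force: 20.0
units [0.04 0.04 5.51 0.03] rot [ 3.141  0.    -1.703] w 0.0616
```

```bash
python3 -m crank '[[[0.04,0.04,1.5,0],[0.04,0.04,3,0],[0.04,0.04,4.2,0],[0.04,0.04,5,0],[0.04,0.04,5.3,0],[0.04,0.04,5.5,0],[0.04,0.04,5.55,0],[0.04,0.04,5.55,0]]]'
python3 -m crank '[[[0,0,0,0],[0,0,0,0],[0,0,0,0],[0,0,0,0],[0,0,0,0]]]' 0
python3 -m crank '[[[0,0,-1,0],[0,0,-2,0],[0,0,-3.2,0],[0,0,-4.8,0],[0,0,-6.4,0],[0,0,-6.4,0],[0,0,-6.4,0]]]'
python3 go.py 628.8 258.5 170 -1.706
python3 go.py 628.8 258.5 170 -.135
```

```text
t: 16.55
eef_pos: [0.5583, -0.2557, 0.025]
ee_rot: [-3.14, -0.0, -1.704]
force: [-0.7, 1.3, 1.3]
width: 0.0617
gripper_force: 20.0
t: 17.18
eef_pos: [0.5578, -0.2557, 0.024]
ee_rot: [-3.142, 0.0, -1.705]
force: [-0.2, 0.2, 0.3]
width: 0.0874
gripper_force: 0.0
t: 18.05
eef_pos: [0.5574, -0.2555, 0.1838]
ee_rot: [3.141, 0.0, -1.705]
force: [-0.3, -0.0, -0.4]
width: 0.0875
gripper_force: 0.0
units [-2.076e+01 -8.000e-02  5.500e-01  1.000e-02] rot [ 3.141  0.    -1.705] w 0.0875
units [-20.76  -0.08   0.55 -17.99] rot [ 3.141  0.    -1.705] w 0.0875
```

```bash
python3 -m crank '[[[-2,-0.08,0,0],[-4,-0.08,0.2,0],[-6.3,-0.08,0.4,0],[-8.6,-0.08,0.5,0],[-10.9,-0.08,0.5,0],[-13.2,-0.08,0.5,0],[-15.5,-0.08,0.5,0],[-17.6,-0.08,0.5,0],[-19.4,-0.08,0.5,0],[-20.75,-0.08,0.5,0],[-20.75,-0.08,0.5,0],[-20.75,-0.08,0.5,0]]]'
python3 -m crank '[[[0,0,0,0],[0,0,0,0]]]'
python3 - <<'E'
from h import *
p,d=arm.grab_frame("top")
W=world("top",d,np.ones(d.shape,bool)); 
for n,z,c,R in(("flat",.056,(.558,-.255),.05),("jar",.08,(.545,-.348),.045),("bisc",.067,(.57,-.162),.05),("tall",.118,(.455,-.336),.045)):
    T=W[(abs(W[:,2]-z)<.008)&(np.hypot(*(W[:,:2]-c).T)<R)]; print(n,len(T),T[:,:2].mean(0).round(4),cv2.minEnclosingCircle((T[:,:2]*1000).astype(np.float32)))
E
python3 go.py 628.8 258.5 22 -1.706
```

```text
t: 19.55
eef_pos: [0.6283, 0.2576, 0.1701]
ee_rot: [3.14, -0.002, -1.705]
force: [-0.1, 0.0, -0.3]
width: 0.0877
gripper_force: 0.0
t: 19.8
eef_pos: [0.629, 0.2572, 0.1717]
ee_rot: [-3.141, 0.0, -1.706]
force: [0.0, 0.1, -0.1]
width: 0.0878
gripper_force: 0.0
flat 496 [ 0.5559 -0.2571] ((555.4716796875, -257.69818115234375), 31.67125129699707)
jar 645 [ 0.545  -0.3482] ((545.7689208984375, -348.9039611816406), 35.679962158203125)
bisc 758 [ 0.5701 -0.1616] ((569.8455810546875, -162.10255432128906), 46.16151428222656)
tall 539 [ 0.4539 -0.3353] ((453.65911865234375, -336.3473205566406), 30.60064125061035)
units [-0.04  0.02  5.99  0.  ] rot [-3.141  0.    -1.706] w 0.088
```

```bash
python3 -m crank '[[[-0.04,0,1.5,0],[-0.04,0,3,0],[-0.04,0,4.5,0],[-0.04,0,5.5,0],[-0.04,0,5.95,0],[-0.04,0,5.95,0],[-0.04,0,5.95,0]]]' 0
python3 -m crank '[[[0,0,0,0],[0,0,0,0],[0,0,0,0],[0,0,0,0],[0,0,0,0],[0,0,0,0],[0,0,0,0],[0,0,0,0]]]' 1 20
python3 -m crank '[[[0,0,-1,0],[0,0,-2,0],[0,0,-3.2,0],[0,0,-4.8,0],[0,0,-6.4,0],[0,0,-6.4,0],[0,0,-6.4,0]]]'
python3 go.py 556.5 -256.5 182 -1.706
```

```text
t: 20.72
eef_pos: [0.6299, 0.2595, 0.0242]
ee_rot: [-3.14, 0.001, -1.705]
force: [-1.0, 0.5, 0.1]
width: 0.0878
gripper_force: 0.0
t: 21.72
eef_pos: [0.6292, 0.2591, 0.0228]
ee_rot: [-3.142, 0.0, -1.705]
force: [0.4, -0.6, 1.3]
width: 0.0438
gripper_force: 20.0
t: 22.6
eef_pos: [0.6285, 0.2589, 0.1821]
ee_rot: [3.14, -0.0, -1.705]
force: [0.4, 0.2, -2.5]
width: 0.0437
gripper_force: 20.0
units [2.082e+01 9.000e-02 0.000e+00 1.000e-02] rot [ 3.14  -0.    -1.705] w 0.0437
```

```bash
python3 -m crank '[[[1.5,0,0,0],[3.5,0,0,0],[5.8,0,0,0],[8,0,0,0],[10.2,0,0,0],[12.5,0,0,0],[14.7,0,0,0],[16.9,0,0,0],[18.8,0,0,0],[20,0.09,0,0],[20.8,0.09,0,0],[20.8,0.09,0,0]]]'
python3 -m crank '[[[0,0,0,0],[0,0,0,0],[0,0,0,0]]]'
python3 go.py 556.5 -256.5 73 -1.706
```

```text
t: 24.1
eef_pos: [0.5568, -0.2567, 0.1817]
ee_rot: [3.14, 0.0, -1.706]
force: [-0.5, 0.4, -0.9]
width: 0.0439
gripper_force: 20.0
t: 24.48
eef_pos: [0.5577, -0.2552, 0.1829]
ee_rot: [-3.141, 0.0, -1.704]
force: [0.4, 0.3, -1.9]
width: 0.0439
gripper_force: 20.0
units [0.06 0.04 4.4  0.03] rot [-3.141  0.    -1.704] w 0.0439
```

```bash
python3 -m crank '[[[0.06,0.04,1,0],[0.06,0.04,2,0],[0.06,0.04,3,0],[0.06,0.04,3.8,0],[0.06,0.04,4.1,0],[0.06,0.04,4.3,0],[0.06,0.04,4.4,0],[0.06,0.04,4.42,0],[0.06,0.04,4.42,0]]]'
python3 -m crank '[[[0,0,0,0],[0,0,0,0],[0,0,0,0],[0,0,0,0],[0,0,0,0]]]' 0
python3 -m crank '[[[0,0,-1,0],[0,0,-2,0],[0,0,-3.2,0],[0,0,-4.5,0],[0,0,-4.5,0],[0,0,-4.5,0]]]'
python3 go.py 481.6 171 175 -2.166
python3 go.py 481.6 171 175 .976
```

```text
t: 25.6
eef_pos: [0.5565, -0.2573, 0.0728]
ee_rot: [-3.141, -0.0, -1.705]
force: [-0.1, -0.6, -0.7]
width: 0.044
gripper_force: 20.0
t: 26.22
eef_pos: [0.5563, -0.2573, 0.0723]
ee_rot: [3.142, -0.0, -1.705]
force: [0.4, 0.3, -0.4]
width: 0.0859
gripper_force: 0.0
t: 26.98
eef_pos: [0.556, -0.2571, 0.1845]
ee_rot: [3.141, 0.0, -1.705]
force: [-0.3, 0.2, -0.5]
width: 0.0874
gripper_force: 0.0
units [-16.57   5.24   0.38   5.28] rot [ 3.141  0.    -1.705] w 0.0874
units [-16.57   5.24   0.38 -30.72] rot [ 3.141  0.    -1.705] w 0.0874
```

```bash
python3 -m crank '[[[-1.5,0.5,0,0.5],[-3.5,1.1,0,1],[-5.5,1.7,0,1.5],[-7.5,2.3,0.2,2],[-9.5,3,0.3,3],[-11.5,3.6,0.38,4],[-13.5,4.2,0.38,5],[-15.2,4.8,0.38,5.28],[-16.57,5.24,0.38,5.28],[-16.57,5.24,0.38,5.28],[-16.57,5.24,0.38,5.28],[-16.57,5.24,0.38,5.28]]]'
python3 - <<'E'
from h import *
p,d=arm.grab_frame("top"); cv2.imwrite("pics/c.png",cv2.resize(p[120:300,80:430],(800,411))[:,:,::-1])
W=world("top",d,np.ones(d.shape,bool)); 
for n,z,c,R in(("small",.112,(.556,-.257),.04),("jar",.08,(.545,-.348),.04),("tall",.118,(.455,-.336),.045)):
    T=W[(abs(W[:,2]-z)<.008)&(np.hypot(*(W[:,:2]-c).T)<R)]; print(n,len(T),T[:,:2].mean(0).round(4))
E
python3 go.py 481.6 171 49 -2.166
```

```text
t: 28.48
eef_pos: [0.4816, 0.1699, 0.1749]
ee_rot: [3.141, -0.001, -2.166]
force: [0.3, -0.8, -1.1]
width: 0.0881
gripper_force: 0.0
small 273 [ 0.5538 -0.2553]
jar 648 [ 0.5452 -0.3482]
tall 542 [ 0.4539 -0.3353]
units [-0.03  0.03  5.04 -0.01] rot [ 3.141e+00 -1.000e-03 -2.167e+00] w 0.0876
```

View pics/c.png

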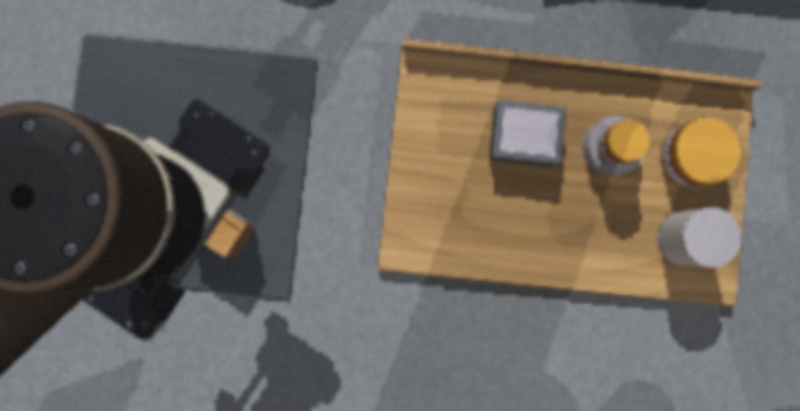

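The crop shows the small jar (628,140) stacked on the flat tin (612,145), the tall tin (700,237) in front of the big jar (707,150), and the carton (228,235) under the gripper.

```bash
python3 -m crank '[[[0,0,1.5,0],[0,0,3,0],[0,0,4.3,0],[0,0,5,0],[0,0,5,0],[0,0,5,0]]]' 0
python3 -m crank '[[[0,0,0,0],[0,0,0,0],[0,0,0,0],[0,0,0,0],[0,0,0,0],[0,0,0,0],[0,0,0,0],[0,0,0,0],[0,0,0,0]]]' 1 15
python3 -m crank '[[[0,0,-1,0],[0,0,-2,0],[0,0,-3.2,0],[0,0,-4.8,0],[0,0,-5.6,0],[0,0,-5.6,0],[0,0,-5.6,0]]]'
python3 go.py 465.5 -250.8 190 -1.706
```

```text
t: 29.28
eef_pos: [0.4823, 0.1707, 0.051]
ee_rot: [-3.141, 0.001, -2.166]
force: [-0.9, 0.8, -0.4]
width: 0.0874
gripper_force: 0.0
t: 30.4
eef_pos: [0.4817, 0.1708, 0.0503]
ee_rot: [3.142, -0.0, -2.165]
force: [-0.1, -0.0, 1.2]
width: 0.0399
gripper_force: 15.0
t: 31.28
eef_pos: [0.4811, 0.1704, 0.1893]
ee_rot: [3.141, -0.001, -2.166]
force: [0.2, -0.4, -0.9]
width: 0.0393
gripper_force: 15.0
units [14.31 -8.92 -0.03 -5.27] rot [ 3.141e+00 -1.000e-03 -2.166e+00] w 0.0393
```

```bash
python3 -m crank '[[[1.3,-0.8,0,-0.5],[2.9,-1.8,0,-1],[4.5,-2.8,0,-1.5],[6.1,-3.8,0,-2],[7.7,-4.8,0,-3],[9.3,-5.8,0,-4],[10.9,-6.8,0,-5],[12.4,-7.7,0,-5.27],[13.5,-8.4,0,-5.27],[14.1,-8.8,0,-5.27],[14.3,-8.92,0,-5.27],[14.3,-8.92,0,-5.27]]]'
python3 -m crank '[[[0,0,0,0],[0,0,0,0],[0,0,0,0]]]'
python3 go.py 465.5 -250.8 62.5 -1.706
```

```text
t: 32.78
eef_pos: [0.466, -0.25, 0.1898]
ee_rot: [3.141, 0.0, -1.706]
force: [0.1, -0.2, -0.9]
width: 0.0398
gripper_force: 15.0
t: 33.15
eef_pos: [0.4663, -0.2498, 0.1905]
ee_rot: [-3.141, 0.0, -1.705]
force: [-0.3, -0.6, -1.0]
width: 0.0396
gripper_force: 15.0
units [0.04 0.03 5.12 0.01] rot [-3.141  0.    -1.705] w 0.0396
```

Descend, then open only partly (about 60 mm) to stay clear of the stack.

```bash
python3 -m crank '[[[0.04,0.03,1.5,0],[0.04,0.03,3,0],[0.04,0.03,4,0],[0.04,0.03,4.6,0],[0.04,0.03,4.9,0],[0.04,0.03,5.05,0],[0.04,0.03,5.12,0],[0.04,0.03,5.15,0],[0.04,0.03,5.15,0]]]'
python3 -m crank '[[[0,0,0,0],[0,0,0,0],[0,0,0,0],[0,0,0,0]]]' 0.32
python3 -m crank '[[[0,0,-1,0],[0,0,-2,0],[0,0,-3.2,0],[0,0,-4.8,0],[0,0,-5.6,0],[0,0,-5.6,0]]]'
python3 -m crank '[[[-1.5,0,0,0],[-3.5,0,0,0],[-5.5,0,0,0],[-7.5,0,0,0],[-9.5,0,0,0],[-11.5,0,0,0],[-13.5,0,0,0],[-15,0,0,0],[-15,0,0,0]]]'
python3 - <<'E'
from h import *
p,d=arm.grab_frame("top"); q,_=arm.grab_frame("side")
cv2.imwrite("pics/d.png",np.vstack([cv2.resize(p[130:270,240:420],(514,400)),cv2.resize(q[150:370,190:400],(514,200))])[:,:,::-1][:600])
W=world("top",d,np.ones(d.shape,bool)); P={}
for n,z,c,R in(("flat",.056,(.558,-.255),.04),("small",.112,(.556,-.257),.03),("jar",.08,(.545,-.348),.04),("bisc",.067,(.57,-.162),.05),("tall",.118,(.455,-.336),.045),("carton",.093,(.466,-.25),.04)):
    T=W[(abs(W[:,2]-z)<.008)&(np.hypot(*(W[:,:2]-c).T)<R)]; print(n,len(T),T[:,:2].mean(0).round(4)); P[n]=T
print(cv2.minAreaRect((P["carton"][:,:2]*1000).astype(np.float32)))
E
```

```text
t: 34.28
eef_pos: [0.4657, -0.2513, 0.0623]
ee_rot: [-3.141, -0.0, -1.705]
force: [-0.3, 1.1, 4.7]
width: 0.0398
gripper_force: 15.0
t: 34.78
eef_pos: [0.4653, -0.2512, 0.0615]
ee_rot: [3.142, -0.0, -1.706]
force: [0.5, 0.0, -0.5]
width: 0.0592
gripper_force: 0.0
t: 35.52
eef_pos: [0.4662, -0.2514, 0.2033]
ee_rot: [-3.138, -0.0, -1.705]
force: [0.3, 0.8, -0.1]
width: 0.0596
gripper_force: 0.0
t: 36.65
eef_pos: [0.5154, 0.1224, 0.2002]
ee_rot: [3.14, -0.001, -1.703]
force: [-0.3, -0.5, -0.3]
width: 0.0597
gripper_force: 0.0
flat 160 [ 0.5551 -0.2458]
small 277 [ 0.5537 -0.2553]
jar 647 [ 0.5452 -0.3482]
bisc 760 [ 0.5702 -0.1617]
tall 539 [ 0.4539 -0.3354]
carton 457 [ 0.4648 -0.2491]
((464.7316589355469, -249.85089111328125), (62.605079650878906, 40.39411544799805), 82.2365493774414)
```

View pics/d.png

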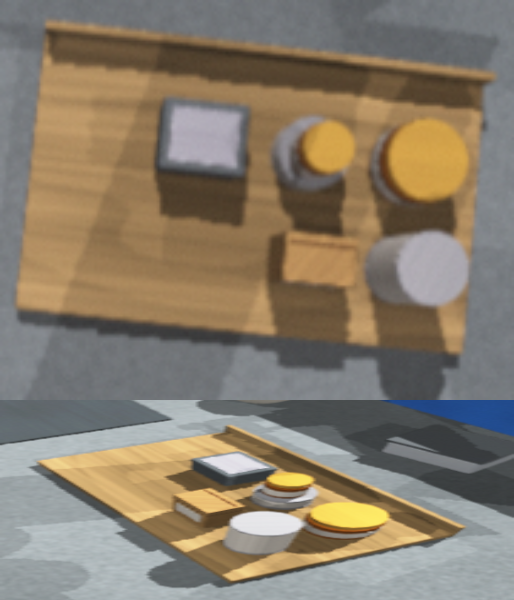

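The picture shows all six items upright on the board: carton at (318,260), tall tin at (420,268), and the stack at (318,150). The measured spacings are within tolerance.

```bash
python3 -c "
from station import arm
print(arm.job_done())"
```

```text
the job is handed in; nothing more can be done
None
```

The job is handed in at about 37 s: all four groceries stand upright on the board, every spacing I measured from the top camera is within tolerance, and the big jar and biscuit tin moved by less than the cameras could show; the hand-in gave no verdict.

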